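Seat the check cell in the water-test photometer

TASK

Stand the glass check cell in the well of the water-test photometer and, feeling for the key in the well's turning seat, let it drop fully home; then turn cell and seat together until the clear faces look squarely along the light path between lamp and detector, and let go. Be gentle, it is an optical cell: keep it upright and never force it against the instrument. Leave the other things on the counter where they are.

Things in the scene. Friction and masses are not known exactly. Their poses are not given: they have to be found in the camera images.
- cell_centre (a point): Centre (half-way up) of the loose check cell: 90 mm tall, 0.12 kg, upright on the counter at any yaw. Square glass body 26 x 26 mm: the +x and -x faces are clear, the +y and -y faces ground (grey). Half a turn about z (up) makes no difference.
- cell_grip (a point): Centre of the black bar grip on top of the cell, 28 mm above cell_centre, same axes: 36 mm long along x, 22 mm wide along y, 34 mm high.
- cell: The cell, origin at the centre of its underside, 45 mm below cell_centre. Its aluminium foot is round, 36 mm in diameter, 16 mm high, with a straight groove 8 mm wide and 11 mm deep right across the underside along x.
- photometer: Grey instrument fixed to the counter, 240 mm along x, 140 mm along y, deck 45 mm above its origin (centre of underside). The light path runs along x over the well: black lamp housing at -x, detector housing at +x, each 60 mm wide, tops 27 mm above the deck, with lens tubes ending 36 mm from the well's axis. Never press the cell on it with over 15 N.
- well (a point): Centre of the mouth of the round well, level with the deck; x is the light path, z up. 39 mm in diameter with a 2 mm chamfer. Its floor is a seat whose height is set by a screw: 16 to 22 mm below this point, not measured. When the cell is fully home on the floor, cell_centre is 23 to 29 mm above this point; off the key the cell rides 10 mm higher than that.
- seat_axis (a point): Point on the well's axis, 16 mm below its mouth. The seat has a spring (2.5 N/mm, 2.5 mm give, then solid) and turns stiffly about z (0.12 N m; a 5 N press won't drag it) between stops at 0 and 0.9 rad. Its brass key, 31 x 6 x 10 mm high, fits the groove with 0.06 rad play either way. Its angle is not measured: at first 0.35 to 0.9 rad anticlockwise (from above) of the light path; at 0 along it.
- vial: bystander: round glass vial with black cap, 30 mm diameter, 75 mm tall; origin at its underside
- bottle: bystander: white plastic bottle, 40 mm diameter, 90 mm tall; origin at its underside
- carton_a: bystander: cardboard carton 70 x 100 x 50 mm; origin at its underside
- carton_b: bystander: cardboard carton 80 x 60 x 40 mm; origin at its underside
- wrench: bystander: steel wrench lying flat
- screwdriver: bystander: screwdriver lying flat
- spool: bystander: steel spool, 60 mm diameter, 36 mm tall; origin at its underside
Not all that is in view belongs to the job. Leave any pink look-alike of the cell alone.

How it is judged (in metres and radians):
On the way:
1. the cell's foot is down in the well (horizontal distance between cell_centre and well below 0.005 m and z of cell_centre in the frame of well below 0.042 m), for 0.1 s.
At the end, for the whole second after the job is handed in: The cell stands upright (within 0.06 rad), released and at rest in the well, within 4 mm of its axis, fully home over the key (cell_centre at most 31 mm above the well's mouth), with its clear-face axis x within 0.10 rad of the light path x (either way round) (horizontal distance between cell_centre and well below 0.004 m and z of cell_centre in the frame of well below 0.031 m and angle between the x axis of cell_centre and the x axis of well, either way round below 0.1 rad and angle between cell_centre's own z axis and vertical below 0.06 rad and linear speed of cell below 0.01 m/s); the robot touches nothing.
It fails at once if the cell is forced against the instrument with more than 15 N (contact force between cell and photometer above 15 N).
It fails at once if the cell is tipped by more than 0.5 rad (angle between cell_centre's own z axis and vertical above 0.5 rad).
It fails at once if another thing on the counter is shifted by more than 30 mm (distance of any of vial, bottle, carton_a, carton_b, wrench, screwdriver, spool from where it was at the start of the episode above 0.03 m).
It also fails if it takes over 58 s, if anything falls off the work surface, if the arm or the gripper's body presses on something with over 40 N, if the wrist force passes 120 N, or if a joint passes its speed limit or range.

ROBOT

A 6-joint arm with a two-finger parallel gripper is mounted at the origin on the work surface. World frame = base frame: x ahead of the robot, y to its left, z up, the work surface at z = 0. Lengths are in m, angles in degrees, forces in N, time in s.
With the tool pointing down it reaches from about 0.275 to 0.975 m from the base axis. Payload 8.4 kg.
Tool frame: the origin (TCP) lies between the finger pads; the fingertips stand 11 mm ahead of it and the grasp point (between the pads) lies 8 mm behind it; x points along the fingers, z is the direction in which the jaws open and shut, and the axes are right-handed (so a half turn about x gives the same grasp; the last joint's range is limited). The gripper opens to 92 mm and grips with 3 to 60 N. Pads are 20 mm wide; open, the fingers measure 128 mm over their backs; the gripper's body (75 mm by 189 mm) begins 69 mm behind the grasp point.
Start: joints at [68.961, 20.225, 93.587, -0, 66.188, -0.138], TCP at [0.223, 0.584, 0.226] pointing down, gripper open.
Joint ranges: [-150.9, 150.9], [-52.94, 120.26], [3.33, 152.33], [-74.26, 254.26], [0, 154.13], [-172.89, 172.89]. Speed limits (degrees/s): [127.2, 127.2, 159.86, 180, 180, 180].

INTERFACE

Orientations are given as [roll, pitch, yaw] about the fixed x, y, z axes, in that order (R = Rz(yaw) Ry(pitch) Rx(roll)).
In Python, from workcell import arm gives the robot as it stands. Calls block until the motion is done:
- arm.reach(position, orientation): joint-space move of the TCP to a pose.
- arm.move_linear(position, rate=0.15, attitude=None, threshold=None): straight line of the TCP; attitude=None keeps the orientation; rate is the mean speed in m/s. With threshold (N) it stops when the force on the tool has changed by that much, and returns True; else False.
- arm.goto_joints(angles): joint-space move.
- arm.command_gripper(opening): finger opening in m; the grip force is fixed at half the most; returns when the fingers have stopped.
- arm.pause(seconds).
- arm.solve_ik(position, orientation): joint angles nearest the present ones, or None.
- arm.snapshot(name): name is "scene" or "top"; returns a dict with "frame" (400x640x3 uint8, red, green, blue), "fx", "fy", "cx", "cy" (pixels), "dist_coeffs" ([k1, k2, p1, p2, k3] as OpenCV has them; the pictures are not rectified), "R" (3x3) and "t" (3): a world point X has camera coordinates R X + t. Camera axes: x right, y down, z forward; pixel columns grow to the right and rows downward; lengths in m; the calibration is good to about 2 mm. A picture is of the moment at which its call begins. There is no depth.
A pose or a line that the arm cannot do raises arm.IKError and nothing moves.
- arm.finish_job(): hands the job in, once; it reports no verdict.
Trained networks look in the newest picture that a camera, given by its name, has taken for a name from the list of things; names that differ only in an ending like _2 or _b are one class to them, and where a whole thing is asked for, a point or a joint stands for the part that bears it (a point fixed in the world has none). Each returns a list of dicts, best first, with "conf" (0 to 1); they miss things now and then, are a little off and sometimes report something else, mostly with a low value. They report only what shows in the picture. A call takes as long as a camera call. They do not tell look-alikes from the thing itself.
- arm.spot_in(thing, camera): "box" ([left, top, right, bottom] in pixels, round what is visible of it).
- arm.outline_of(thing, camera): "pixels" (400x640 bool, what is visible of it) and "box" ([left, top, right, bottom] in pixels, round what is visible of it).
- arm.place_of(thing, camera): "location" ([column, row] in pixels: a listed point, or the origin of a listed thing).
Readings, each from a call of its own:
- arm.read_time(): time.
- arm.read_q(): joint angles.
- arm.read_qvel(): joint speeds.
- arm.read_joint_torque(): joint torques, N m.
- arm.read_position(): TCP position.
- arm.read_orientation(): TCP orientation.
- arm.read_ft_force(): force on the tool from outside, world axes, zero at the start.
- arm.read_wrist_torque(): the same for the moment, N m.
- arm.read_width(): finger opening in m.
Only numpy, scipy, OpenCV 4.12 (cv2) and the standard library are available. Lean on these libraries where they do the work, as an engineer would, in place of code of your own. Each camera call takes 0.05 s, during which the arm holds its last target.

## Working session

There is one attempt and no reset: what is moved stays moved. The work goes in short steps, each a Python script; the robot and the scene stay as the last script left them, time stands still between calls to the robot, and variables do not carry over. Pictures are saved under pics/ and viewed, and the job is handed in when it is done.

```bash
mkdir -p pics; ls
cat > h.py <<'E'
import numpy as np, cv2
from workcell import arm
def save(s,name): cv2.imwrite('pics/'+name,cv2.cvtColor(s['frame'],cv2.COLOR_RGB2BGR))
def K(s): return np.array([[s['fx'],0,s['cx']],[0,s['fy'],s['cy']],[0,0,1.]])
def onplane(s,px,z):
    u=cv2.undistortPoints(np.array(px,float).reshape(-1,1,2),K(s),np.array(s['dist_coeffs'],float)).reshape(-1,2)
    R=np.array(s['R']);t=np.array(s['t']);c=-R.T@t
    d=np.c_[u,np.ones(len(u))]@R
    return c+d*((z-c[2])/d[:,2])[:,None]
def proj(s,X):
    return cv2.projectPoints(np.array(X,float).reshape(-1,1,3),cv2.Rodrigues(np.array(s['R'],float))[0],np.array(s['t'],float),K(s),np.array(s['dist_coeffs'],float))[0].reshape(-1,2)
def tri(s1,p1,s2,p2):
    P=[];U=[]
    for s,p in((s1,p1),(s2,p2)):
        U.append(cv2.undistortPoints(np.array(p,float).reshape(-1,1,2),K(s),np.array(s['dist_coeffs'],float)).reshape(2,1)); P.append(np.c_[s['R'],s['t']])
    X=cv2.triangulatePoints(P[0],P[1],U[0],U[1]); return (X[:3]/X[3]).ravel()
E
python3 - <<'E'
from h import *
a=arm.snapshot('scene');save(a,'scene0.png')
b=arm.snapshot('top');save(b,'top0.png')
for s in(a,b): print(np.round(-np.array(s['R']).T@s['t'],3),s['fx'],s['dist_coeffs'],np.round(s['R'],2).tolist())
for n in['cell_centre','cell_grip','cell','well','photometer','seat_axis']:
  for c in('scene','top'):
    print(n,c,[(np.round(r['location'],1).tolist(),round(r['conf'],2)) for r in arm.place_of(n,c)])
print(arm.read_time(),arm.read_orientation())
E
```

```text
pics
[0.885 0.601 0.734] 385.6612604092908 [-0.01329899  0.          0.          0.          0.        ] [[-0.86, 0.51, -0.01], [0.38, 0.63, -0.68], [-0.35, -0.59, -0.73]]
[0.362 0.072 1.301] 477.3531824949292 [-0.04075608  0.          0.          0.          0.        ] [[0.02, -1.0, 0.01], [-0.98, -0.02, -0.18], [0.18, -0.01, -0.98]]
cell_centre scene [([307.1, 118.5], 0.87), ([278.4, 125.4], 0.68)]
cell_centre top [([439.8, 234.4], 0.63), ([435.1, 267.1], 0.57), ([181.7, 237.8], 0.15)]
cell_grip scene [([280.0, 118.3], 0.65), ([306.1, 106.6], 0.57)]
cell_grip top [([438.2, 264.5], 0.77), ([440.4, 228.2], 0.51)]
cell scene [([283.1, 137.8], 0.94), ([306.1, 132.6], 0.78)]
cell top [([435.7, 234.9], 0.76), ([436.2, 264.7], 0.53)]
well scene [([347.5, 211.7], 0.78)]
well top [([291.2, 222.9], 0.63)]
photometer scene [([349.6, 227.7], 0.79), ([349.3, 210.5], 0.64)]
photometer top [([292.5, 227.3], 0.71)]
seat_axis scene [([347.1, 216.5], 0.81), ([275.8, 118.8], 0.48)]
seat_axis top [([294.0, 224.7], 0.71)]
0.7 [-10.5073757   89.99774978  58.59378708]
```

View pics/scene0.png

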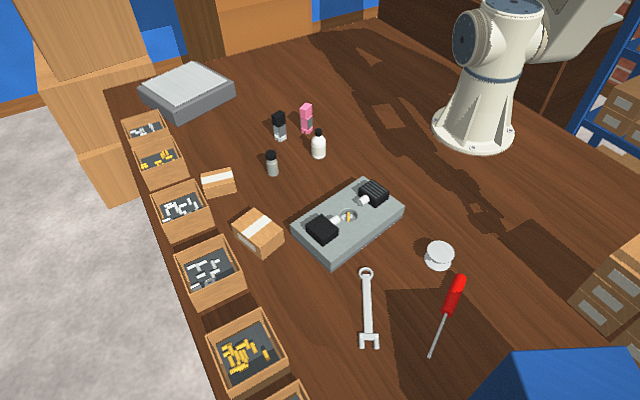

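View pics/top0.png

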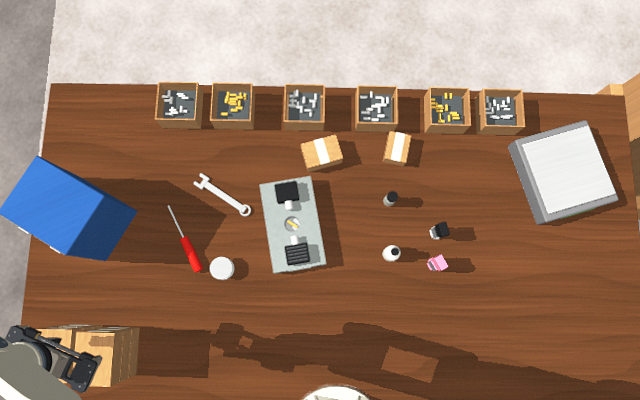

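Run:
```python
import cv2
a=cv2.imread('pics/scene0.png');b=cv2.imread('pics/top0.png')
x=cv2.resize(a[80:160,240:340],(800,640),interpolation=cv2.INTER_CUBIC)[:600]
cv2.imwrite('pics/c1.png',x)
cv2.imwrite('pics/c2.png',cv2.resize(b[195:290,390:490],(600,570),interpolation=cv2.INTER_CUBIC))
cv2.imwrite('pics/c3.png',cv2.resize(b[160:290,230:355],(575,598),interpolation=cv2.INTER_CUBIC))
cv2.imwrite('pics/c4.png',cv2.resize(a[160:270,270:420],(800,586),interpolation=cv2.INTER_CUBIC))
```

```text
(no output)
```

View pics/c1.png

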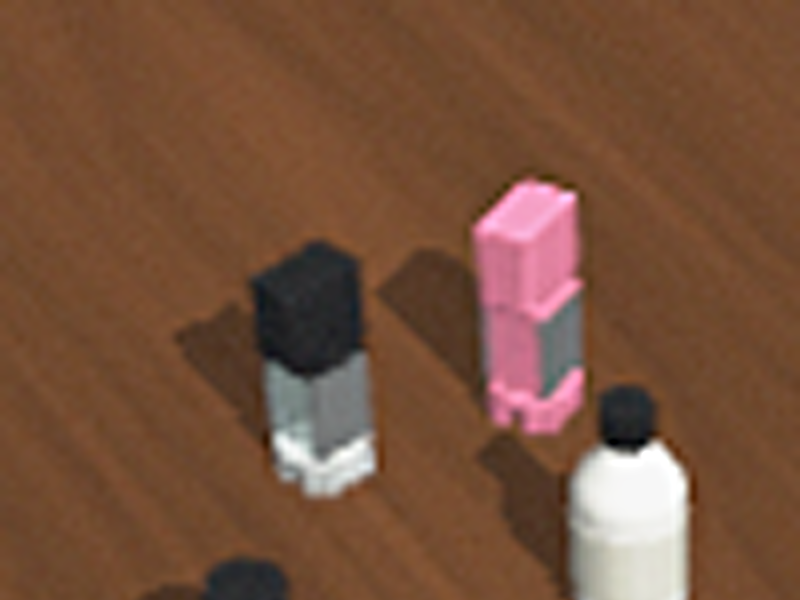

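View pics/c2.png

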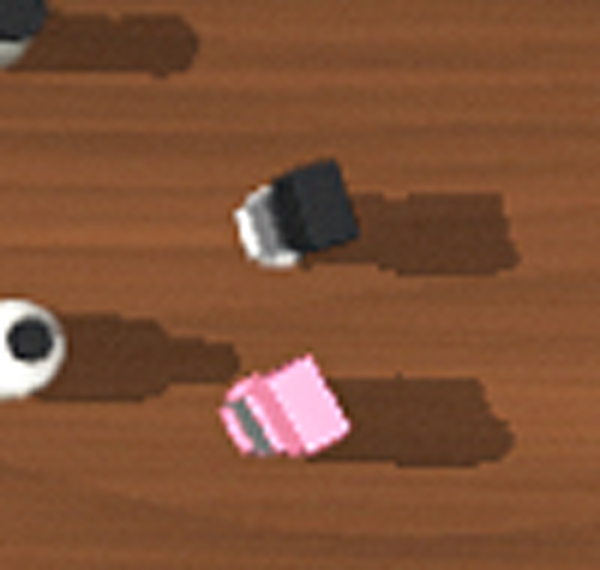

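View pics/c3.png

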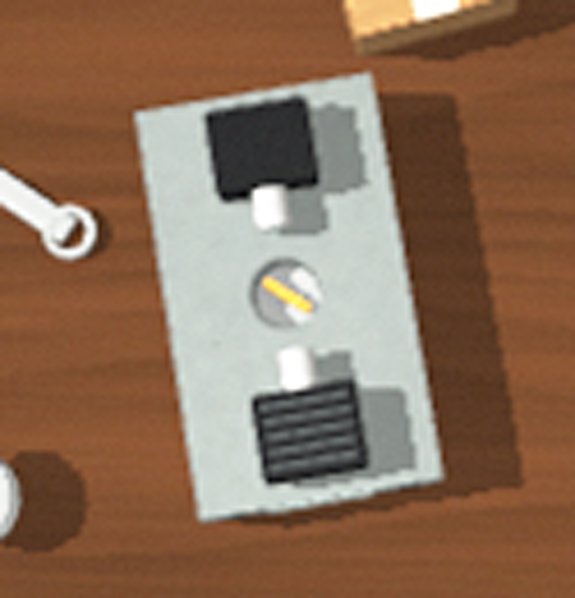

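View pics/c4.png

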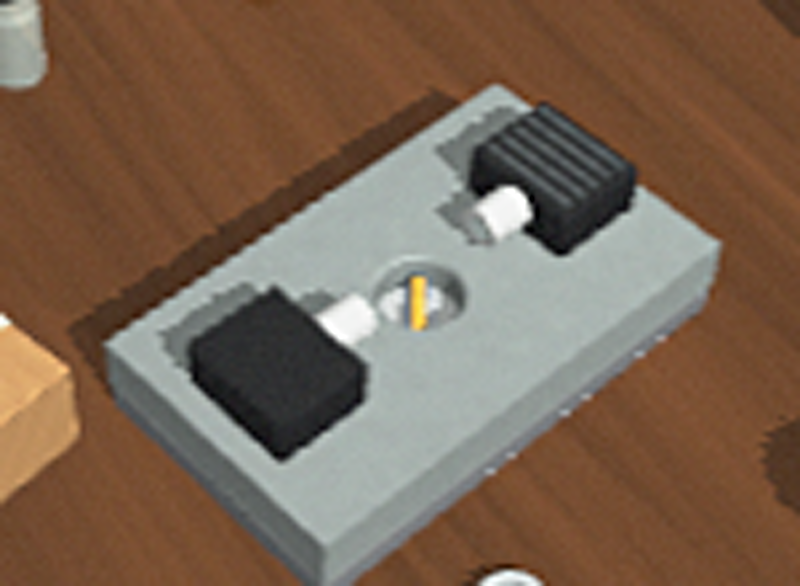

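The real cell has the black grip: scene (279,125), top (439,231). The pink look-alike is at scene (306,118), top (437,264). The key shows in the well at top (292,224). Next I'll fit poses to both pictures.

```bash
cat >> h.py <<'E'
from scipy.optimize import minimize,least_squares
def hullmask(s,X,box,f=4):
    p=proj(s,X); l,t,r,b=box
    q=((p+0.5-[l,t])*f-0.5)
    h=cv2.convexHull(np.round(q*16).astype(np.int32).reshape(-1,1,2))
    m=np.zeros(((b-t)*f,(r-l)*f),np.uint8); cv2.fillConvexPoly(m,h,255,cv2.LINE_8,4)
    return cv2.resize(m,(r-l,b-t),interpolation=cv2.INTER_AREA)/255.
def boxpts(x,y,z0,z1,yaw,L,W):
    c,s=np.cos(yaw),np.sin(yaw)
    return np.array([[x+c*a*L/2-s*b*W/2,y+s*a*L/2+c*b*W/2,z] for a in(-1,1) for b in(-1,1) for z in(z0,z1)])
def soft(s,box,fn):
    l,t,r,b=box; return fn(s['frame'][t:b,l:r].astype(float))
def fitbox(obs,z0,z1,L,W,x0,yaws):
    # obs: list of (snap, box, softmask)
    def cost(p): return sum(np.mean((hullmask(s,boxpts(p[0],p[1],z0,z1,p[2],L,W),bx,8)-m)**2)*m.size/m.sum() for s,bx,m in obs)
    best=[]
    for y in yaws:
        r=minimize(cost,[x0[0],x0[1],y],method='Nelder-Mead',options=dict(initial_simplex=[[x0[0]-.003,x0[1],y],[x0[0]+.004,x0[1],y],[x0[0],x0[1]+.004,y],[x0[0],x0[1],y+.15]],xatol=1e-4,fatol=1e-6))
        best.append((r.fun,*r.x))
    return sorted(best)
E
cat > v1.py <<'E'
from h import *
a=arm.snapshot('scene');b=arm.snapshot('top')
import pickle;pickle.dump((a,b),open('s0.pkl','wb'))
g0=tri(a,(279.5,118),b,(439.3,229.5));print('grip tri',g0)
w0=tri(a,(347.5,211.7),b,(291.6,223.3));print('well tri',w0)
dark=lambda I: np.clip((95-I.max(2))/45,0,1)
oa=(a,(266,105,294,131)); ob=(b,(424,215,456,242))
# print channel stats
for s,bx in(oa,ob):
    print(np.round(soft(s,bx,lambda I:I.max(2)))[::3,::3].astype(int))
E
python3 v1.py
```

```text
grip tri [ 0.52600666 -0.25932943  0.07610496]
well tri [0.54006401 0.12432703 0.05223124]
[[120 117 119 125 128 130 127 122 123 118]
 [115 119 119 118 121 128 124 128 123 118]
 [112 115 123 113  42  51 124 126 127  90]
 [119 111  60  46  50  52  56 132  84  88]
 [119 103  32  46  40  39  37 104  87  83]
 [ 86  82  37  43  43  42  41 124 103  84]
 [ 82  82  44  31  41  45  37 117 121 102]
 [ 85  83  81 113  28 101 130 114 117 119]
 [123  86  81 135 123 123 125 114 111 115]]
[[131 130 129 133 133 134 132 130 129 133 128]
 [117 118 120 117 118 118 123 127 122 123 127]
 [127 130 128 128 130 132 116  92 128 135 129]
 [139 137 136 135  89  50  49  46 132 128 129]
 [130 127 127 175  30  50  51  49 105 106 144]
 [138 140 255 131  42  35  51  48  49  97  96]
 [147 147 255 121  65  35  51  48  51  94  91]
 [132 131 133 173 120  35  35  82  91  92  89]
 [135 136 135 149 166 130 127 129 130 129  90]]
```

```bash
cat > v2.py <<'E'
from h import *
import pickle;a,b=pickle.load(open('s0.pkl','rb'))
dark=lambda I: np.clip((84-I.max(2))/36,0,1)
obs=[]
for s,bx in((a,(266,105,294,131)),(b,(424,215,456,242))):
    m=soft(s,bx,dark)
    n,lab,st,_=cv2.connectedComponentsWithStats((m>.05).astype(np.uint8)); k=1+np.argmax(st[1:,4]); m=m*(lab==k)
    obs.append((s,bx,m))
for o in (obs,obs[:1],obs[1:]):
    for r in fitbox(o,.056,.090,.036,.022,(.526,-.259),np.arange(-1.4,1.5,.4))[:4]: print(np.round(r,4))
# deck
for nm,s in(('a',a),('b',b)):
    I=s['frame'].astype(int); px=(I[...,2]-I[...,0]>-5)&(I.max(2)>100)&(I.max(2)-I.min(2)<40)
    mm=np.zeros_like(px); 
    if nm=='a': mm[170:272,285:410]=1
    else: mm[170:280,255:332]=1
    m=(px&mm).astype(np.uint8); m=cv2.morphologyEx(m,cv2.MORPH_OPEN,np.ones((3,3)))
    print(nm,I[215 if nm=='a' else 250, 330 if nm=='a' else 275])
    cv2.imwrite(f'pics/deck{nm}.png',m*255)
    c=max(cv2.findContours(m,cv2.RETR_EXTERNAL,cv2.CHAIN_APPROX_NONE)[0],key=cv2.contourArea).reshape(-1,2)
    W=onplane(s,c,.045)[:,:2]
    r=cv2.minAreaRect((W*1000).astype(np.float32)); print(nm,r, np.round(cv2.boxPoints(r)).tolist())
E
python3 v2.py
python3 - <<'E'
import cv2,numpy as np
A=cv2.resize(cv2.imread('pics/decka.png')[150:290,270:420],None,fx=2.6,fy=2.6)
B=cv2.resize(cv2.imread('pics/deckb.png')[150:290,240:350],None,fx=2.6,fy=2.6)
cv2.imwrite('pics/deckab.png',np.hstack([A,B]))
E
```

```text
[ 0.1796  0.5266 -0.2661  0.3698]
[ 0.1799  0.5266 -0.2659  0.3605]
[ 0.1811  0.5268 -0.2659  0.3829]
[ 0.1816  0.5267 -0.2661  0.3524]
[ 0.0736  0.5288 -0.2629  0.5084]
[ 0.0736  0.5285 -0.2634  0.5108]
[ 0.0742  0.5288 -0.2626  0.495 ]
[ 0.0957  0.5294 -0.2624 -0.1368]
[ 0.0544  0.5264 -0.2665  0.3332]
[ 0.0545  0.5264 -0.2665  0.3358]
[ 0.0545  0.5264 -0.2665  0.3356]
[ 0.0546  0.5263 -0.2665 -2.8079]
a [112 120 117]
a ((546.6301879882812, 136.56729125976562), (254.03956604003906, 158.89044189453125), 10.980831146240234) [[407.0, 190.0], [437.0, 34.0], [686.0, 83.0], [656.0, 239.0]]
b [204 214 207]
b ((538.6956787109375, 123.66232299804688), (239.64559936523438, 137.84715270996094), 10.872879028320312) [[408.0, 169.0], [434.0, 33.0], [669.0, 79.0], [643.0, 214.0]]
```

View pics/deckab.png

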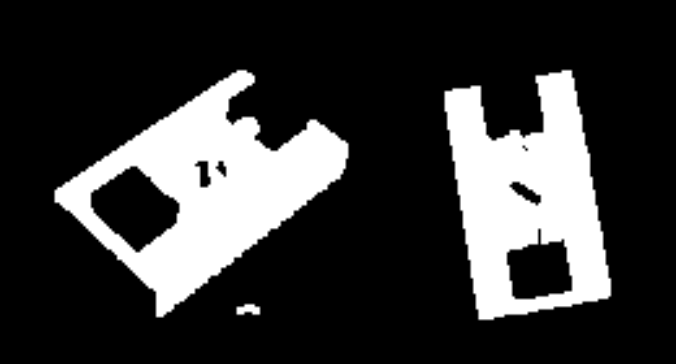

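```bash
cat > v3.py <<'E'
from h import *
import pickle;a,b=pickle.load(open('s0.pkl','rb'))
for s,(l,t,r,bb) in((a,(335,200,362,226)),(b,(280,212,304,236))):
    I=s['frame'][t:bb,l:r].astype(float); w=np.clip((I[...,0]-I[...,2]-30)/100,0,1)
    v,u=np.mgrid[t:bb,l:r]; 
    for z in (.034,.038):
        P=onplane(s,np.c_[u.ravel(),v.ravel()],z)[:,:2]; W=w.ravel()
        c=(P*W[:,None]).sum(0)/W.sum(); d=P-c; C=(d*W[:,None]).T@d/W.sum(); e,V=np.linalg.eigh(C); x=V[:,1]
        print(W.sum(),c.round(4),np.sqrt(12*e).round(4),np.arctan(x[1]/x[0]))
for y in(.35,.35-np.pi/2):print([ (q,[None if j is None else np.round(j,0).tolist() for j in [arm.solve_ik(p,[0,90,q])]]) for p in([.527,-.266,.1],[.539,.124,.2]) for q in (-90,0,90,180)])
import math
E
python3 v3.py
```

```text
26.699999999999996 [0.5391 0.1234] [0.0064 0.0305] 0.993769845061609
26.699999999999996 [0.541  0.1261] [0.0064 0.0304] 0.9937698450616111
30.46 [0.5409 0.1252] [0.0072 0.0316] 1.0315402275241228
30.46 [0.5403 0.125 ] [0.0072 0.0315] 1.0315402275241212
[(-90, [[-27.0, 26.0, 104.0, -0.0, 51.0, 63.0]]), (0, [[-27.0, 26.0, 104.0, 0.0, 51.0, -27.0]]), (90, [[-27.0, 26.0, 104.0, 0.0, 51.0, -117.0]]), (180, [[-27.0, 26.0, 104.0, -0.0, 51.0, 153.0]]), (-90, [[13.0, 15.0, 104.0, -0.0, 61.0, 103.0]]), (0, [[13.0, 15.0, 104.0, -0.0, 61.0, 13.0]]), (90, [[13.0, 15.0, 104.0, 0.0, 61.0, -77.0]]), (180, [[13.0, 15.0, 104.0, 0.0, 61.0, -167.0]])]
[(-90, [[-27.0, 26.0, 104.0, -0.0, 51.0, 63.0]]), (0, [[-27.0, 26.0, 104.0, 0.0, 51.0, -27.0]]), (90, [[-27.0, 26.0, 104.0, 0.0, 51.0, -117.0]]), (180, [[-27.0, 26.0, 104.0, -0.0, 51.0, 153.0]]), (-90, [[13.0, 15.0, 104.0, -0.0, 61.0, 103.0]]), (0, [[13.0, 15.0, 104.0, -0.0, 61.0, 13.0]]), (90, [[13.0, 15.0, 104.0, 0.0, 61.0, -77.0]]), (180, [[13.0, 15.0, 104.0, 0.0, 61.0, -167.0]])]
```

Run:
```python
from h import *
q=np.degrees(.345)-90
arm.reach([.527,-.266,.19],[0,90,q]); arm.command_gripper(.055)
print(arm.move_linear([.527,-.266,.070],rate=.12,threshold=6), arm.read_position(),arm.read_time())
f0=arm.read_ft_force()
arm.command_gripper(.0); print('w',arm.read_width(),f0,arm.read_ft_force(),arm.read_wrist_torque(),arm.read_orientation())
b=arm.snapshot('top');save(b,'top1.png');a=arm.snapshot('scene');save(a,'sc1.png')
print(arm.read_time())
cv2.imwrite('pics/sc1c.png',cv2.resize(a['frame'][60:170,220:360,::-1],(760,597)))
```

```text
False [ 0.52751476 -0.26624643  0.07070445] 5.8
w 0.021920728732314744 [-0.48872096 -0.33774183  0.07297179] [ 0.1105836  -0.45847869  2.87006826] [-0.05404259  0.13767157  0.03264072] [ 40.254572    89.98330925 -29.97894266]
6.4917
```

View pics/sc1c.png

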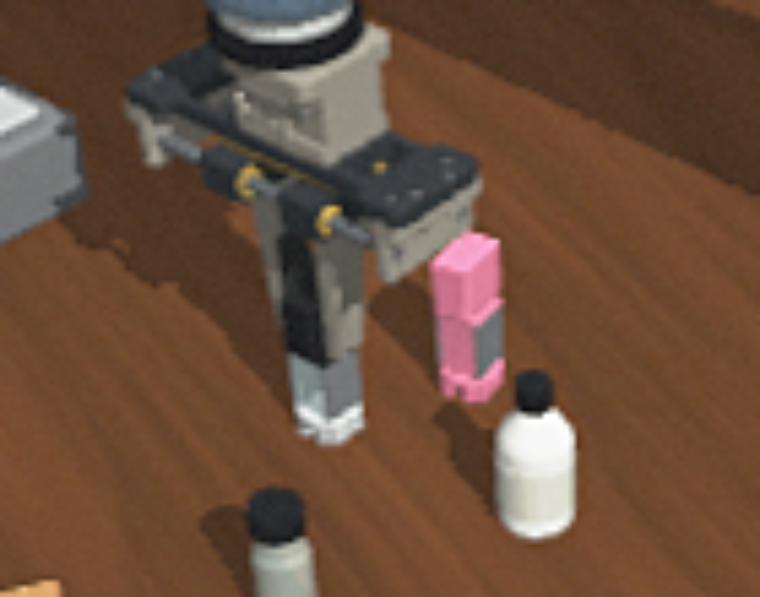

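Run:
```python
from h import *
arm.move_linear([.527,-.266,.19],rate=.2)
print(arm.read_ft_force(),arm.read_width())
arm.reach([.540,.1243,.19],[0,90,np.degrees(1.01)-90])
arm.move_linear([.540,.1243,.126],rate=.1)
b=arm.snapshot('top');save(b,'top2.png');a=arm.snapshot('scene');save(a,'sc2.png')
import pickle;pickle.dump((a,b),open('s2.pkl','wb'))
print(arm.read_time(),arm.read_position(),arm.read_orientation(),arm.read_ft_force(),arm.read_wrist_torque())
cv2.imwrite('pics/sc2c.png',cv2.resize(a['frame'][150:250,285:415,::-1],(780,600),interpolation=cv2.INTER_CUBIC))
cv2.imwrite('pics/top2c.png',cv2.resize(b['frame'][170:280,240:370,::-1],(709,600),interpolation=cv2.INTER_CUBIC))
print(proj(a,[[.54,.1243,.045],[.54,.1243,.0555]]))
```

```text
[-0.19118429  0.02559346 -1.51695885] 0.021984500989999503
9.5833 [0.54058895 0.12440034 0.1267315 ] [45.03475106 89.92329587 12.90222846] [ 0.79621335  0.29078898 -0.27709372] [-0.07315031  0.08769856 -0.02084787]
[[347.95720448 213.7999696 ]
 [348.13760886 210.86616312]]
```

View pics/sc2c.png

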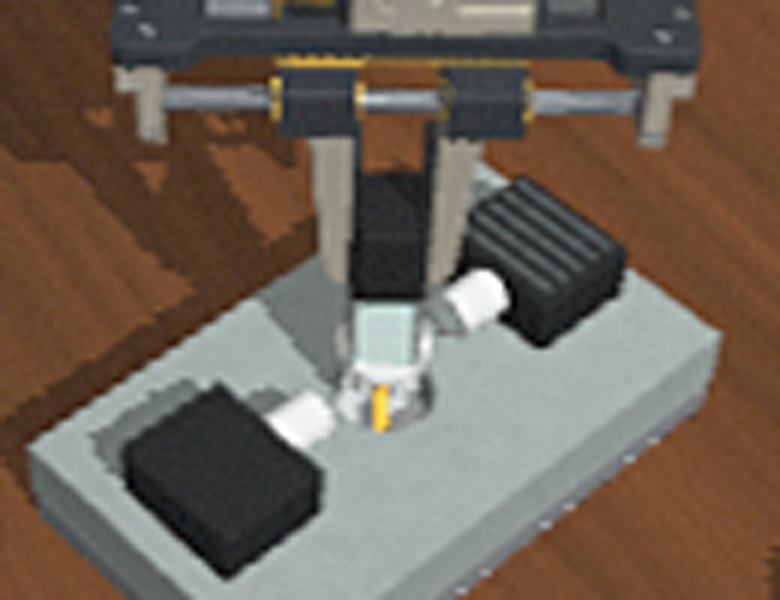

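View pics/top2c.png

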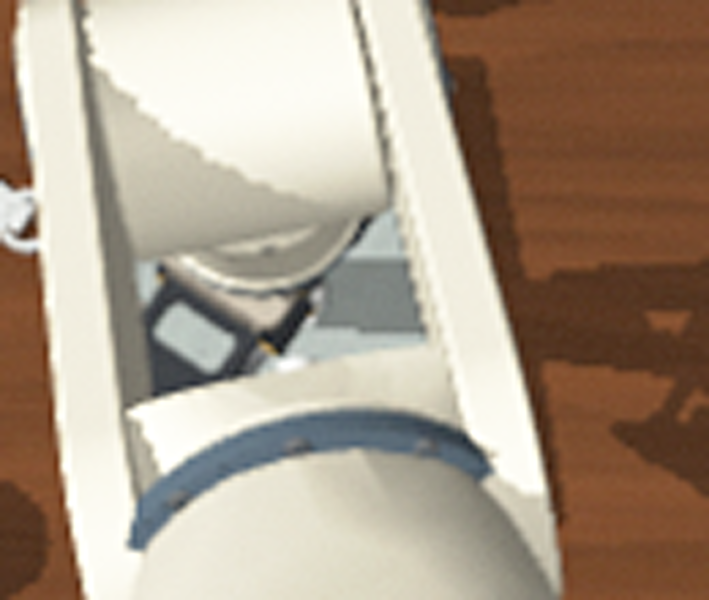

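```bash
cat > ov.py <<'E'
from h import *
import pickle;a,b=pickle.load(open('s2.pkl','rb'))
yaw=1.01;fz=.1267-.0707
th=np.linspace(0,2*np.pi,60)
ims=[]
for d in(-.003,0,.003):
    f=6; im=cv2.resize(a['frame'][190:230,325:372,::-1],None,fx=f*1.4*0.66*1.0,fy=f*1.4*.66,interpolation=cv2.INTER_CUBIC)
    k=im.shape[1]/47
    def draw(X,c):
        p=((proj(a,X)+.5-[325,190])*k).astype(np.int32); cv2.polylines(im,[p.reshape(-1,1,2)],False,c,1)
    cx,cy=.5405+d*np.cos(yaw),.1243+d*np.sin(yaw)
    for z in(fz,fz+.016): draw(np.c_[cx+.018*np.cos(th),cy+.018*np.sin(th),th*0+z],(0,0,255))
    B=boxpts(cx,cy,fz+.016,fz+.056,yaw,.026,.026)
    draw(B[[4,6,7,5,4]],(255,0,0))
    draw(np.c_[.54+.0195*np.cos(th),.1243+.0195*np.sin(th),th*0+.045],(0,160,0))
    ims.append(im)
im=np.hstack(ims); print(im.shape); cv2.imwrite('pics/ov.png',cv2.resize(im,(800,int(800*im.shape[0]/im.shape[1]))))
cv2.imwrite('pics/ov0.png',cv2.resize(a['frame'][190:230,325:372,::-1],(705,600),interpolation=cv2.INTER_CUBIC))
cv2.imwrite('pics/ov1.png',cv2.resize(ims[1],(705,600),interpolation=cv2.INTER_CUBIC))
E
python3 ov.py
```

```text
(222, 783, 3)
```

View pics/ov.png

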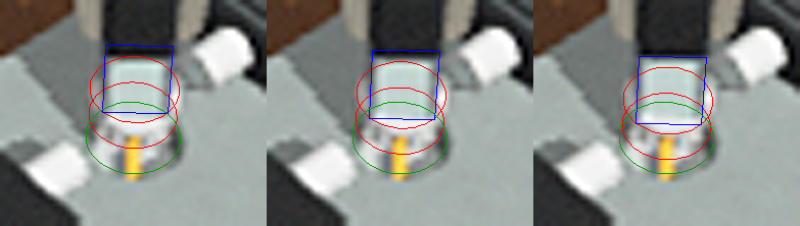

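View pics/ov1.png

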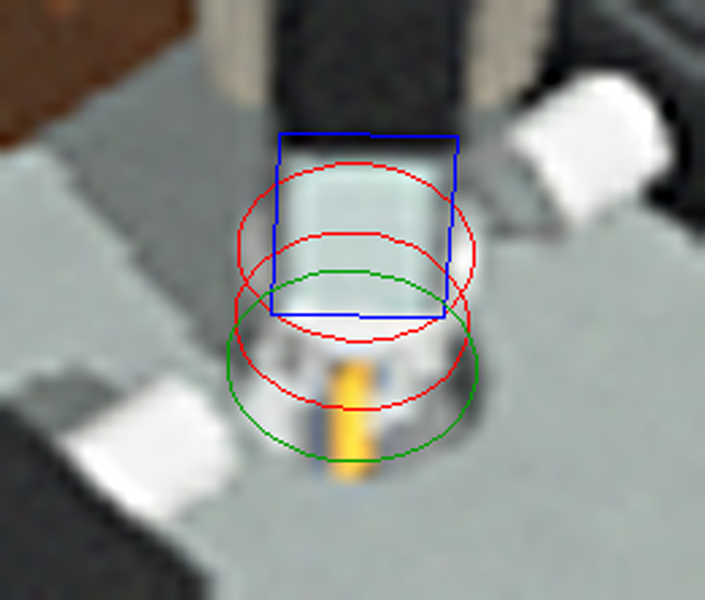

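View pics/ov0.png

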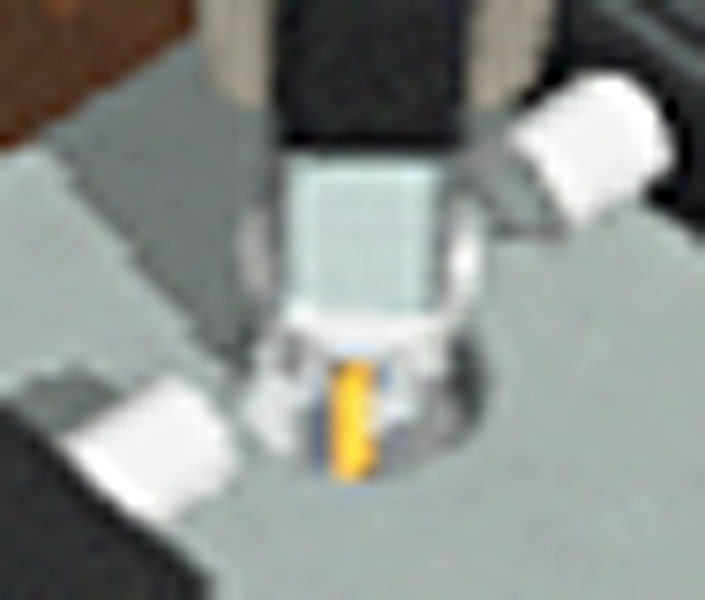

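Run:
```python
from h import *
p=[.5400,.1243]
print(arm.read_ft_force())
r=arm.move_linear(p+[.092],rate=.015,threshold=3)
print(r,np.round(arm.read_position(),4),np.round(arm.read_ft_force(),2),np.round(arm.read_wrist_torque(),3),arm.read_time())
a=arm.snapshot('scene');save(a,'sc3.png')
cv2.imwrite('pics/sc3c.png',cv2.resize(a['frame'][150:250,285:415,::-1],(780,600),interpolation=cv2.INTER_CUBIC))
```

```text
[ 0.79621335  0.29078898 -0.27709372]
True [0.54   0.1243 0.0965] [0.46 0.6  3.11] [-0.128  0.041  0.022] 11.3083
```

View pics/sc3c.png

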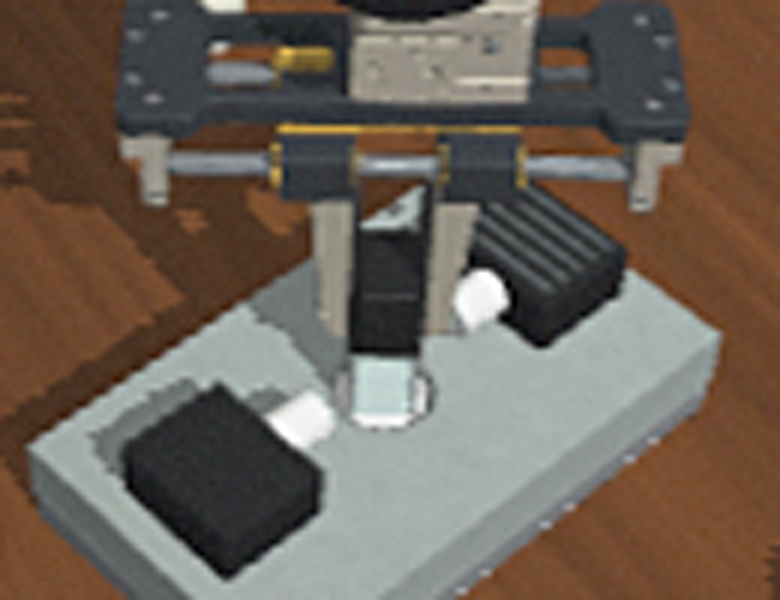

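The cell dropped in. TCP is at 0.0965, so the foot is 19.2 mm below the mouth, which is the home range (off the key it would stop at 0.104 or higher). Now I'll turn in small steps, watching the forces.

```bash
cat > turn.py <<'E'
from h import *
import sys
def step(p,yaw,rate=.05):
    t=arm.read_time()
    try: r=arm.move_linear(p,rate=rate,attitude=[0,90,np.degrees(yaw)-90],threshold=9)
    except Exception as e: print('ERR',e); raise
    P=np.array(arm.read_position());o=arm.read_orientation()
    print(round(np.degrees(yaw),1),r,'dt',round(arm.read_time()-t,2),np.round(P,4),'yawmeas',round(o[2]-o[0]+90,2),'F',np.round(arm.read_ft_force(),2),'T',np.round(arm.read_wrist_torque(),3),'w',round(arm.read_width(),4))
    return r
E
python3 - <<'E'
from turn import *
p=[.5400,.1243,.0968]
for d in(57.87,55,52,49):
    if step(p,np.radians(d)): break
E
```

```text
57.9 False dt 0.25 [0.54   0.1243 0.0969] yawmeas 57.87 F [-0.72 -0.1   2.57] T [-0.047  0.16   0.042] w 0.0215
55.0 False dt 0.25 [0.5399 0.1243 0.0968] yawmeas 415.06 F [-0.85  0.55  2.84] T [ 0.017  0.236 -0.046] w 0.0217
52.0 False dt 0.25 [0.5398 0.1244 0.0968] yawmeas 412.12 F [-1.94  1.08  2.94] T [0.081 0.388 0.005] w 0.022
49.0 False dt 0.25 [0.5398 0.1244 0.0968] yawmeas 409.14 F [-2.14  1.37  3.03] T [0.21  0.435 0.045] w 0.0217
```

Run:
```python
from turn import *
p=np.array([.5400,.1243,.0968])
for d in(46,43,40,37,34):
    F=np.array(arm.read_ft_force()); p[:2]+=np.clip(.00025*F[:2],-.0006,.0006)
    if step(p.tolist(),np.radians(d)): break
    if np.linalg.norm(arm.read_ft_force()[:2])>6: break
print(p,arm.read_time())
a=arm.snapshot('scene')
cv2.imwrite('pics/sc4c.png',cv2.resize(a['frame'][150:250,285:415,::-1],(780,600),interpolation=cv2.INTER_CUBIC))
```

```text
46.0 False dt 0.25 [0.5396 0.1245 0.0968] yawmeas 46.16 F [-0.9  -0.74  2.78] T [-0.217  0.225  0.018] w 0.0216
43.0 False dt 0.25 [0.5395 0.1245 0.0969] yawmeas 43.15 F [0.07 0.28 2.11] T [-0.051  0.101  0.036] w 0.0216
40.0 False dt 0.25 [0.5395 0.1245 0.0969] yawmeas 40.16 F [1.54 0.21 2.05] T [-0.076 -0.002  0.075] w 0.0214
37.0 False dt 0.25 [0.5395 0.1246 0.0968] yawmeas 37.15 F [-1.37 -0.21  2.23] T [-0.015  0.187  0.057] w 0.0217
34.0 False dt 0.25 [0.5394 0.1246 0.0968] yawmeas 34.16 F [ 0.36 -0.24  2.52] T [-0.     0.048  0.058] w 0.0217
[0.53930111 0.12452493 0.0968    ] 13.6083
```

View pics/sc4c.png

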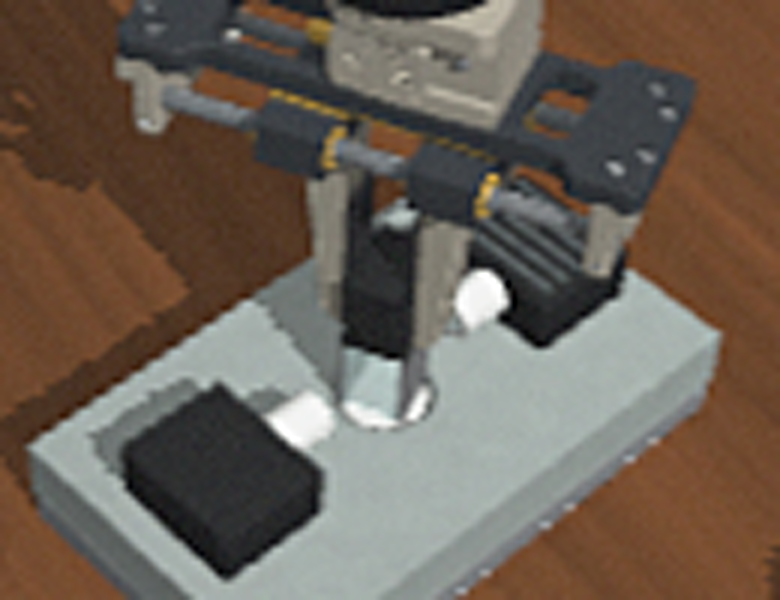

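The cell turns with the fingers and the forces are low, so I'll continue to the light path at about 10.9°.

Run:
```python
from turn import *
p=np.array([.5393,.1245,.0968])
for d in(31,28,25,22,19,16,13.5,11,9.9):
    F=np.array(arm.read_ft_force()); p[:2]+=np.clip(.0002*F[:2],-.0005,.0005)
    if step(p.tolist(),np.radians(d)): break
    if np.linalg.norm(arm.read_ft_force()[:2])>6: break
print(p,arm.read_time())
a=arm.snapshot('scene')
cv2.imwrite('pics/sc5c.png',cv2.resize(a['frame'][150:250,285:415,::-1],(780,600),interpolation=cv2.INTER_CUBIC))
```

```text
31.0 False dt 0.25 [0.5395 0.1246 0.0968] yawmeas 31.14 F [-1.06 -0.68  2.6 ] T [-0.037  0.155  0.021] w 0.0218
28.0 False dt 0.25 [0.5394 0.1246 0.0968] yawmeas 28.14 F [0.29 1.27 3.62] T [0.183 0.039 0.049] w 0.0219
25.0 False dt 0.25 [0.5394 0.1247 0.0968] yawmeas 25.16 F [ 0.77 -0.6   3.36] T [-0.098  0.106  0.012] w 0.0218
22.0 False dt 0.25 [0.5395 0.1247 0.0968] yawmeas 382.15 F [-0.03  0.13  2.83] T [0.138 0.279 0.077] w 0.0219
19.0 False dt 0.25 [0.5394 0.1247 0.0968] yawmeas 379.15 F [-0.2   1.1   2.57] T [0.22  0.309 0.056] w 0.0216
16.0 False dt 0.25 [0.5394 0.1248 0.0968] yawmeas 16.16 F [0.03 0.05 4.48] T [-0.014  0.262  0.034] w 0.0218
13.5 False dt 0.25 [0.5394 0.1248 0.0968] yawmeas 13.65 F [-0.14  0.47  2.31] T [-0.019  0.337  0.083] w 0.0216
11.0 False dt 0.25 [0.5394 0.1249 0.0968] yawmeas 11.14 F [-0.9   0.17  2.05] T [-0.146  0.337  0.056] w 0.0221
9.9 False dt 0.25 [0.5394 0.1249 0.0968] yawmeas 9.98 F [-0.08 -0.49  2.78] T [-0.207  0.201  0.053] w 0.022
[0.53931483 0.12500476 0.0968    ] 15.9083
```

View pics/sc5c.png

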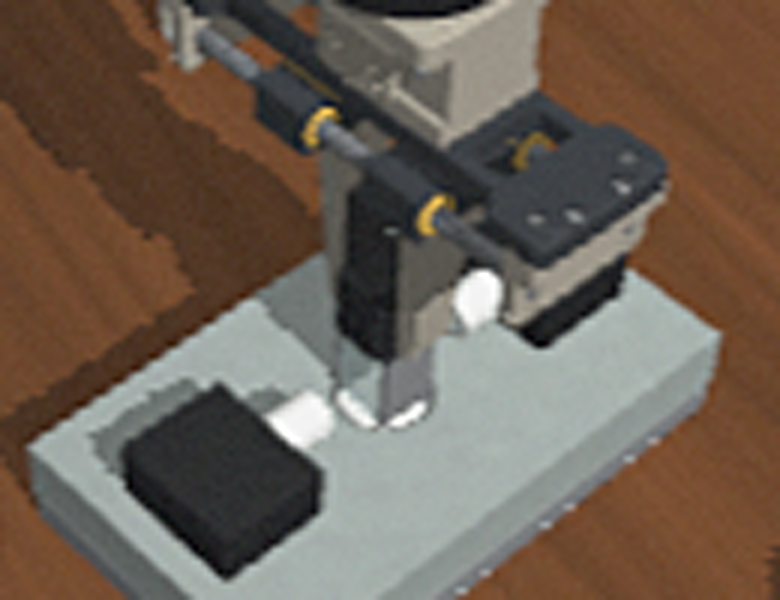

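Run:
```python
from h import *
arm.command_gripper(.05)
print(arm.read_width(),arm.read_ft_force())
arm.move_linear([.5394,.1249,.22],rate=.12)
arm.reach([.35,-.25,.30],[0,90,-79])
a=arm.snapshot('scene');b=arm.snapshot('top')
import pickle;pickle.dump((a,b),open('s6.pkl','wb'))
save(a,'sc6.png');save(b,'top6.png')
print(arm.read_time())
cv2.imwrite('pics/sc6c.png',cv2.resize(a['frame'][150:250,285:415,::-1],(780,600),interpolation=cv2.INTER_CUBIC))
cv2.imwrite('pics/top6c.png',cv2.resize(b['frame'][170:280,240:340,::-1],(545,600),interpolation=cv2.INTER_CUBIC))
```

```text
0.050013663340215744 [ 0.33383461  1.40100566 -0.05561386]
19.3917
```

View pics/sc6c.png

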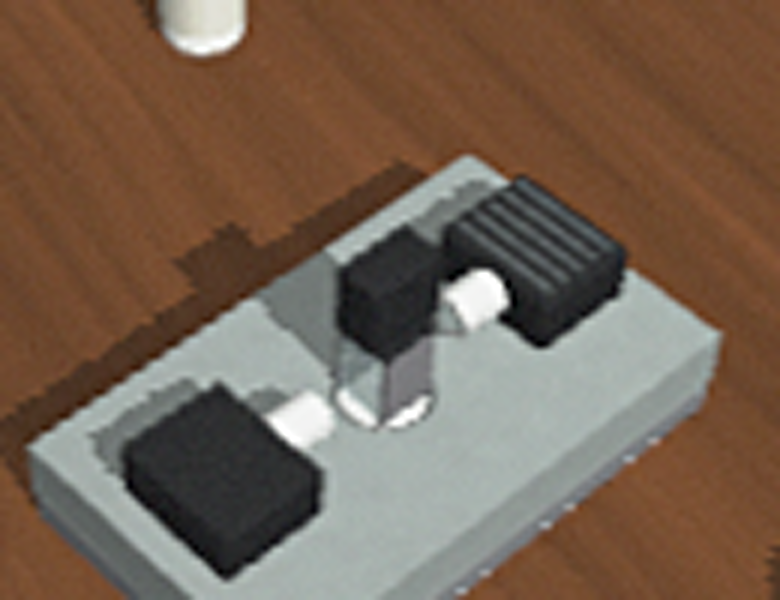

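View pics/top6c.png

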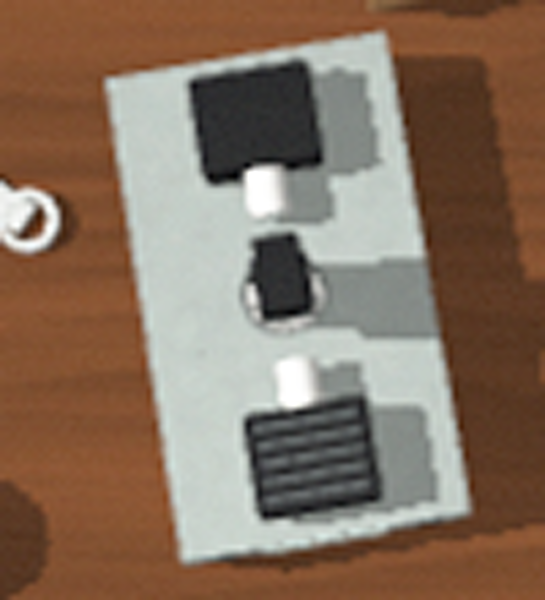

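View pics/sc6.png

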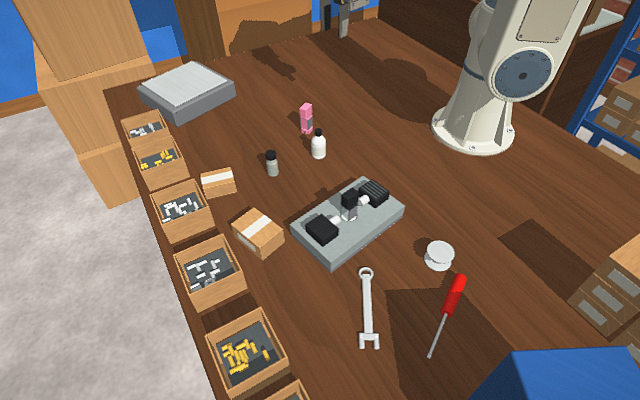

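```bash
cat > v6.py <<'E'
from h import *
import pickle,sys;a,b=pickle.load(open('s6.pkl','rb'))
dark=lambda I: np.clip((120-I.max(2))/75,0,1)
for s,bx,x in((b,(281,208,303,234),0),):
    m=soft(s,bx,lambda I:np.clip((125-I.max(2))/80,0,1))
    n,lab,st,_=cv2.connectedComponentsWithStats((m>.15).astype(np.uint8)); k=1+np.argmax(st[1:,4]); m=m*(lab==k)
    for dz in(0,.010):
        for r in fitbox([(s,bx,m)],.082+dz,.116+dz,.036,.022,(.540,.1245),(0.,.15,.3))[:2]: print(dz,np.round(r,4))
# photometer yaw from deck long edges in the clean top picture
I=b['frame'].astype(int); px=(I[...,2]-I[...,0]>-5)&(I.max(2)>95)&(I.max(2)-I.min(2)<40)
mm=np.zeros_like(px); mm[170:280,255:332]=1
m=(px&mm).astype(np.uint8); m=cv2.morphologyEx(m,cv2.MORPH_OPEN,np.ones((3,3)))
c=max(cv2.findContours(m,cv2.RETR_EXTERNAL,cv2.CHAIN_APPROX_NONE)[0],key=cv2.contourArea).reshape(-1,2)
W=onplane(b,c,.045)[:,:2]; print(cv2.minAreaRect((W*1000).astype(np.float32)))
yw=np.radians(10.9);ax=np.array([np.cos(yw),np.sin(yw)]);n=np.array([-ax[1],ax[0]]);d=W-[.539,.124]
for sg in(1,-1):
    sel=(sg*(d@n)>.064)&(abs(d@ax)<.11); v=cv2.fitLine(W[sel].astype(np.float32),cv2.DIST_HUBER,0,1e-4,1e-4).ravel(); print(sel.sum(),np.degrees(np.arctan(v[1]/v[0])),((v[2:]-[.539,.124])@n))
E
python3 v6.py
```

```text
0 [0.0967 0.5395 0.1238 0.1718]
0 [0.0972 0.5396 0.1239 0.1699]
0.01 [0.1033 0.5381 0.1233 0.1728]
0.01 [0.1035 0.5381 0.1234 0.171 ]
((538.6419067382812, 123.65103912353516), (239.59185791015625, 138.0674591064453), 10.794682502746582)
82 10.853083 0.06740030829912949
81 10.647697 -0.06675989810449025
```

Run:
```python
from h import *
arm.finish_job(); print(arm.read_time())
```

```text
the job is handed in; nothing more can be done
the job is handed in; nothing more can be done
```

The check cell is standing in the photometer well over the key, turned onto the light path and released, and the job is handed in. My last clock reading, after the final pictures, was 19.4 s of the 58 s. No verdict was reported.

**What I did:** I picked the black-gripped cell, not the pink look-alike, by its grip. I lowered it into the well at the key angle read from the pictures, and it dropped straight over the key without a search. I then turned cell and seat about 48° to the light path in small steps. The wrist force readings stayed below about 5 N.

**Last checks:**

| Check | Reading | Limit |
|---|---|---|
| Clear-face axis from light path | about 1° (9.8° against 10.75°, top camera) | 5.7° (0.10 rad) |
| Distance from well axis | about 1 mm | 4 mm |
| Cell centre above well mouth | about 26 mm, from the arm's height | 31 mm |

- **Height and tilt:** the arm held the same height to within about 0.4 mm through the turn. After release the cell looked upright and home in both pictures. I did not measure its tilt or take a separate height reading then; the top-camera fit slightly favoured home over riding 10 mm high.
- **Other things:** nothing else on the counter appeared to have moved.
- **Disagreements:** the two cameras differed by about 2–4 mm and 10° on where the cell stood at first. The jaws squared it up when they closed. The final fit from the top camera was also rough at that picture size.

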